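Wind on a clamped rangefinder by its thumbwheel and fire the release

TASK

Try out the shutter of the camera held in the vise: with a fingertip roll the ribbed thumbwheel on its top plate, pushing the wheel's top towards the nearer end of the camera, stroke after stroke until it comes up against its stop and will not turn further. Then press the round release button at the other end of the top plate all the way down and let it come back up. The wheel is worn out of true, so feel your way and never press on the camera with more than 15 newtons; do not press the release before the wheel is fully wound, and leave the other things on the table where they are.

Things in the scene. Friction and masses are not known exactly. Their poses are not given: they have to be found in the camera images.
- vise: small dark cast-iron bench vise fixed to the table, base 120 x 100 mm, jaw tops 82 mm above the table. Origin: centre of its underside on the table. Its x axis is the closing direction of the jaws, the screw with its crossbar stands out on the -x side (reaching 108 mm, 47 mm high); z up
- camera: chrome and black rangefinder body fast in the jaws, 138 mm long (y), 35 thick (x), 76 high. Origin: centre of its underside, 62 mm above the table. On the mid-line of its top plate, along y: thumbwheel at +36 mm, pointer slot +16 to -8 mm, accessory shoe (18 x 18, 2 mm high) at -20, release at -48. Nothing on top is higher than the wheel. Lens mount on the -x face
- wheel_crest (a point): top (on average) of the ribbed aluminium thumbwheel: upright disc, diameter 28, width 9 mm, axle along camera x; its rim stands 9 mm above the top plate and 4 mm above the 34 mm long (y), 5 mm thick cheeks at its sides: too little to pinch, so press on its top and drag along camera y. It does not give, and it is worn out of true: its top rises and falls by up to 1.2 mm as it turns
- wheel (a joint): turn of the wheel, rad: 0 unwound, 3.0 hard stop; starts at 0 to 0.9. Grows as its top is pushed to camera +y, away from the release. About 14 mm of rim travel per rad. Stiff: some 3 N at the rim; stays where left, no spring; a finger pressing with under 3 to 5 N slips. A small brass pointer in the black slot on the top plate follows it, 6 mm per rad towards the wheel (18 mm in all)
- release_top (a point): centre of the top of the unpressed release button: a round steel button, 12 mm in diameter, 7 mm above the top plate, in a flat collar 18 mm in diameter and 2 mm high. Site fixed to the camera
- release (a joint): how far the release button is pressed, m: 0 = up, 0.004 = fully down. A spring pushes it back up: about 1.4 N to start it and 5 N at the bottom
- meter: black light meter, 62 x 94 x 26 mm, lying loose on the table; a bystander. Origin: centre of its underside
- cap: brass lens cap, 52 mm in diameter, 12 mm high, loose; a bystander. Origin: centre of its underside
- hood: aluminium lens hood, a flared tube 66 mm in diameter at the top, 32 mm high, loose; a bystander. Origin: centre of its underside
- canister: plastic film canister, 34 mm in diameter, 52 mm high, standing loose; a bystander. Origin: centre of its underside
Not all that is in view belongs to the job. Of the things that look like the vise, the middle-sized one is meant.

How it is judged:
By the outcome, as a careful person would: the job done as asked, in the order asked, and still so for the second after the job is handed in, with the robot touching nothing.
It also fails if it takes over 64 s, if anything falls off the work surface, if the arm or the gripper's body presses on something with over 40 N, if the wrist force passes 120 N, or if a joint passes its speed limit or range.

ROBOT

A 7-joint arm with a two-finger parallel gripper is mounted at the origin on the work surface. World frame = base frame: x ahead of the robot, y to its left, z up, the work surface at z = 0. Lengths are in m, angles in rad, forces in N, time in s.
With the tool pointing down it reaches from about 0.4 to 0.9 m from the base axis. Payload 5.6 kg.
Tool frame: the origin (TCP) lies at the very end of the fingers, on their centre line; the grasp point (between the pads) lies 19 mm behind it (ctrl.grip_depth is the distance from the TCP to the grasp point, in m); z points along the fingers, y is the line along which they close (so a half turn about z gives the same grasp; the last joint's range is limited). The gripper opens to 92 mm and grips with 3 to 60 N. Pads are 20 mm wide; open, the fingers measure 128 mm over their backs; the gripper's body (75 mm by 189 mm) begins 69 mm behind the grasp point.
Start: joints at [1.254, 0.468, -0.012, 1.603, 0.006, 1.071, -0.056], TCP at [0.176, -0.626, 0.193] pointing down, gripper open.
Joint ranges: [-2.53, 2.53], [-0.31, 2.02], [-1.57, 1.55], [0.28, 2.44], [-1.29, 4.43], [0.15, 1.84], [-2.92, 2.92]. Speed limits (rad/s): [2.57, 2.57, 3.14, 3.14, 3.14, 3.14, 3.14].

INTERFACE

Orientations are given as a 3x3 rotation matrix whose columns are the frame's x, y, z axes.
In Python, from workcell import readout, imaging, ctrl gives the robot as it stands. The module is installed in compiled form; this text tells all that it offers.
- The arm moves only by the shell command python3 -m jog 'ROWS' [OPENING] [FORCE]. ROWS is rows parted by semicolons, their numbers by spaces, 1 to 8 of them, each of 6 numbers: dx, dy, dz in m, then a rotation vector rx, ry, rz in rad; each row is the pose to reach, as a shift and turn from the pose commanded when the command began, along the tool's axes at that moment; what a row does not reach only later rows make up. A row lasts 1/10 s, in which the tool goes at most 0.05 m and 0.15 rad, less where a joint would pass 70% of its speed; a pose out of reach is approached as far as the arm can. OPENING is the opening from 0.0 (shut) to 1.0 (fully open), set as the command begins (- or left out keeps the last). The fingers move at their own pace and stop on an object; FORCE is the grip in N (left out, the last holds). Time passes only in rows, so rows that do not move let the fingers close. It prints the time, the measured TCP pose, the force, the opening and the grip force at its end.
- readout.read_state(): the state, without advancing time (a new reading comes with each control period).
- imaging.camera(name): name is "scene" or "top" or "wrist"; returns a dict with "frame" (480x640x3 uint8, blue, green, red), "fx", "fy", "cx", "cy" (pixels), "R" (3x3) and "t" (3): a world point X has camera coordinates R X + t. Camera axes: x right, y down, z forward; pixel columns grow to the right and rows downward; lengths in m; the calibration is good to about 2 mm. A picture is of the moment at which its call begins. There is no depth.
- ctrl.job_done(): hands the job in; it is judged then, once.
The state is a dict: "clock": time; "joints": joint angles; "qd": joint speeds; "joint_efforts": joint torques, N m; "tool_pos": TCP position; "orientation": TCP orientation; "ft_force": force on the tool from outside, world axes, zero at the start; "ft_torque": the same for the moment, N m; "opening": opening from 0.0 (shut) to 1.0 (fully open); "grip_force": force on a finger pad.
Only numpy, scipy, OpenCV 4.12 (cv2) and the standard library are available. Lean on these libraries where they do the work, as an engineer would, in place of code of your own. Each camera call takes 0.05 s, during which the arm holds its last target. There are 200 camera calls.

## Working session

There is one attempt and no reset: what is moved stays moved. The work goes in short steps, Python scripts to look and compute and a shell command to move; the robot and the scene stay as the last step left them, time stands still between calls to the robot, and variables do not carry over. Pictures are saved under pics/ and viewed, at most 10 in all, crops included, and the job is handed in when it is done.

```bash
mkdir -p pics
python3 - <<'E'
from workcell import readout, imaging, ctrl
import cv2,numpy as np
s=readout.read_state()
for k in("clock","tool_pos","orientation","ft_force","opening"):print(k,np.round(s[k],4))
for n in("scene","top"):
    c=imaging.camera(n);cv2.imwrite(f"pics/{n}0.png",c["frame"]);np.savez(f"{n}0.npz",**c)
    print(n,c["fx"],c["cx"],c["cy"],np.round(-c["R"].T@c["t"],3),np.round(c["R"],3).tolist())
E
```

```text
clock 0.0
tool_pos [ 0.1755 -0.6252  0.1917]
orientation [[ 9.628e-01  2.703e-01 -6.000e-04]
 [ 2.703e-01 -9.628e-01  1.700e-03]
 [-2.000e-04 -1.800e-03 -1.000e+00]]
ft_force [-0.6369 -0.1626  0.8105]
opening 1.0035
scene 525.8980107180524 309.9805480500912 237.79257871898076 [ 0.961 -0.352  0.78 ] [[0.705, 0.709, 0.015], [0.545, -0.529, -0.65], [-0.453, 0.467, -0.759]]
top 579.9741028054963 315.1110934078036 240.27039191205088 [0.35  0.067 1.188] [[0.011, -0.999, 0.036], [-0.981, -0.017, -0.194], [0.195, -0.034, -0.98]]
```

View pics/top0.png

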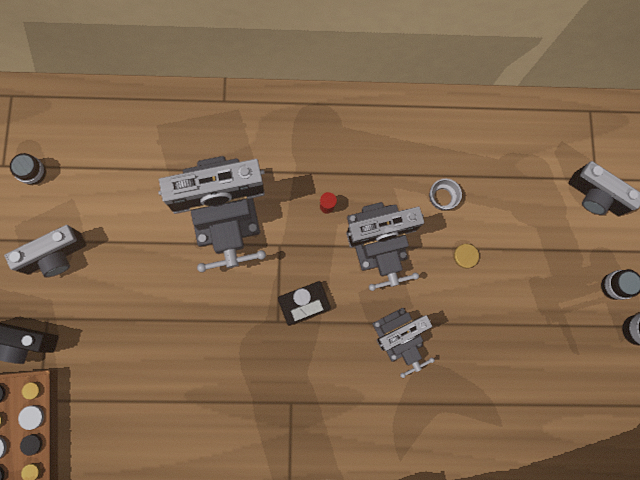

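View pics/scene0.png

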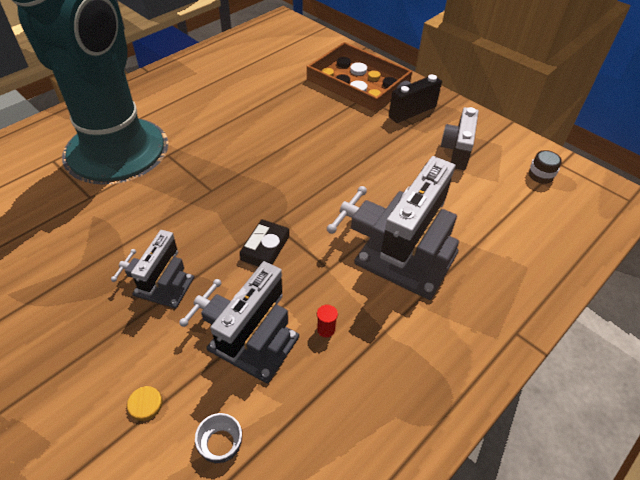

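The vise candidates in the top image are: large at (215,195), middle at (385,235) and small at (404,335). The middle one's body is about 78 px long, and 138 mm at 1.05 m depth should give about 76 px, so it fits. I'll confirm it in an enlarged crop.

Run:
```python
import cv2,numpy as np
a=np.load("top0.npz")["frame"][190:270,335:435];b=np.load("scene0.npz")["frame"][255:365,195:295]
a=cv2.resize(a,(600,480),interpolation=cv2.INTER_CUBIC)
b=cv2.resize(b,None,fx=5,fy=5,interpolation=cv2.INTER_CUBIC)[:480]
cv2.imwrite("pics/crop1.png",cv2.resize(np.hstack([a[:,:],b]),None,fx=.72,fy=.72)) if 0 else None
cv2.imwrite("pics/crop1.png",a)
```

```text
(no output)
```

View pics/crop1.png

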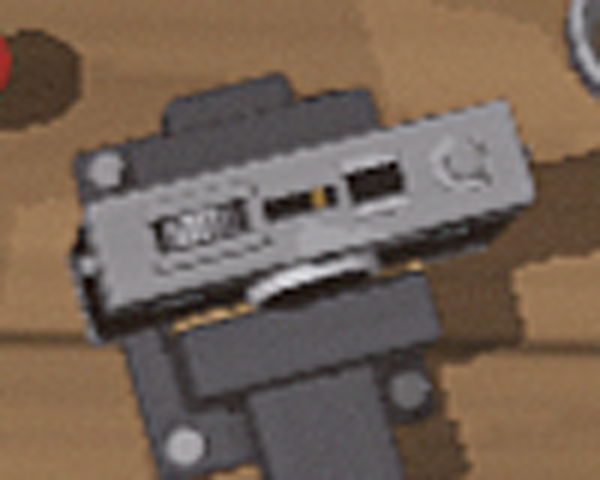

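The crop confirms the middle vise. The wheel is at crop (200,225), the pointer at (318,197), the shoe at (378,182) and the release at (465,162). I'll also crop the scene view and compute the pose.

```bash
cat > h.py <<'E'
import numpy as np
def onplane(c,u,v,z):
    d=c["R"].T@np.array([(u-c["cx"])/c["fx"],(v-c["cy"])/c["fy"],1.]);o=-c["R"].T@c["t"]
    return o+d*(z-o[2])/d[2]
def proj(c,X):
    p=c["R"]@np.asarray(X,float)+c["t"];return np.array([c["fx"]*p[0]/p[2]+c["cx"],c["fy"]*p[1]/p[2]+c["cy"]])
E
python3 - <<'E'
from h import *;import cv2
c=np.load("top0.npz");s=np.load("scene0.npz")
P={k:onplane(c,335+(u+.5)/6-.5,190+(v+.5)/6-.5,z) for k,(u,v,z) in dict(TL=(88,207,.138),TR=(505,100,.138),BR=(533,187,.138),BL=(106,308,.138),wheel=(200,225,.146),rel=(465,162,.145),ptr=(318,197,.138)).items()}
for k,p in P.items():print(k,np.round(p,4),"scene px",np.round((proj(s,p)-[195,255])*6,0))
print([np.round(np.linalg.norm(P[a]-P[b]),4) for a,b in(("TL","TR"),("BL","BR"),("TL","BL"),("TR","BR"),("wheel","rel"))])
d=P["wheel"]-P["rel"];print("yaw of cam y",np.degrees(np.arctan2(d[1],d[0])))
for a,b in(("TL","TR"),("BL","BR")):
  d=P[a]-P[b];print(np.degrees(np.arctan2(d[1],d[0])))
cv2.imwrite("pics/crop2.png",cv2.resize(s["frame"][255:350,195:295],None,fx=6,fy=6,interpolation=cv2.INTER_CUBIC))
E
```

```text
TL [ 0.5907 -0.0323  0.138 ] scene px [517.  79.]
TR [ 0.6275 -0.1635  0.138 ] scene px [207. 487.]
BR [ 0.5997 -0.1716  0.138 ] scene px [104. 433.]
BL [ 0.5588 -0.0379  0.138 ] scene px [417.  21.]
wheel [ 0.5838 -0.0662  0.146 ] scene px [397. 120.]
rel [ 0.6056 -0.149   0.145 ] scene px [193. 375.]
ptr [ 0.5952 -0.1041  0.138 ] scene px [313. 254.]
[np.float64(0.1362), np.float64(0.1398), np.float64(0.0323), np.float64(0.029), np.float64(0.0856)]
yaw of cam y 104.73981721518528
105.70432798833438
106.994288337141
```

View pics/crop2.png

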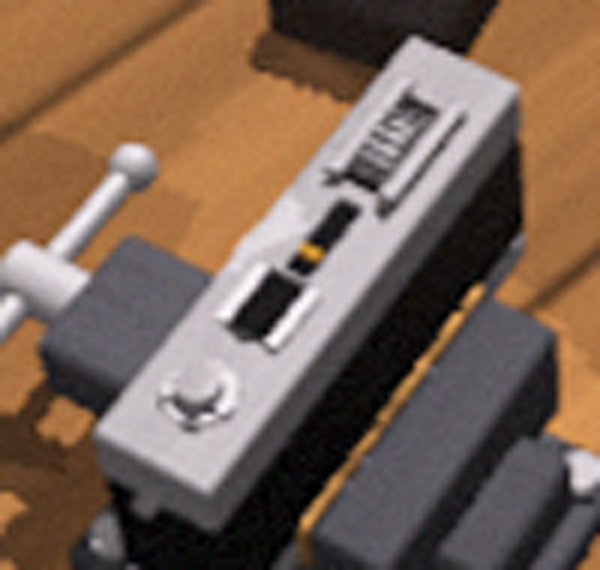

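The scene crop agrees with the top view: wheel (397,140), release button top (197,385), pointer (313,252), and plate corners (415,38), (520,92), (215,500), (97,435). Next is a least-squares fit over both views.

Run:
```python
from h import *;from scipy.optimize import least_squares
c=np.load("top0.npz");s=np.load("scene0.npz")
# local points (camera frame, z world)
L=dict(TL=(.0175,.069,.138),TR=(.0175,-.069,.138),BR=(-.0175,-.069,.138),BL=(-.0175,.069,.138),wheel=(0,.036,.146),rel=(0,-.048,.145))
T=dict(TL=(88,207),TR=(505,100),BR=(533,187),BL=(106,308),wheel=(200,225),rel=(465,162))
S=dict(TL=(520,92),TR=(215,500),BR=(97,435),BL=(415,38),wheel=(397,138),rel=(197,383))
def W(p,l):
    a=p[2];return np.array([p[0]+np.cos(a)*l[0]-np.sin(a)*l[1],p[1]+np.sin(a)*l[0]+np.cos(a)*l[1],l[2]])
def r(p,w=(1,1)):
    o=[]
    for k in L:
        o+=list(w[0]*(proj(c,W(p,L[k]))-(np.array(T[k])+.5)/6+.5-[335,190]))
        o+=list(w[1]*(proj(s,W(p,L[k]))-(np.array(S[k])+.5)/6+.5-[195,255]))
    return np.array(o)
for w in((1,1),(1,0),(0,1)):
    f=least_squares(r,[.59,-.1,.26],args=(w,));print(w,np.round(f.x,4),np.degrees(f.x[2]),"rms px",np.sqrt(np.mean(f.fun**2)))
    print(" wheel",np.round(W(f.x,L["wheel"]),4),"rel",np.round(W(f.x,L["rel"]),4))
    q=onplane(c,335+318/6-.4,190+197/6-.4,.138)[:2]-f.x[:2];q2=onplane(s,195+313/6-.4,255+252/6-.4,.138)[:2]-f.x[:2]
    y=np.array([-np.sin(f.x[2]),np.cos(f.x[2])]);print(" ptr y",q@y,q2@y)
```

```text
(1, 1) [ 0.5947 -0.1026  0.2749] 15.75010254144828 rms px 0.9575957099687603
 wheel [ 0.585 -0.068  0.146] rel [ 0.6078 -0.1488  0.145 ]
 ptr y -0.0016054162691468764 -0.0008942071643151908
(1, 0) [ 0.5938 -0.1015  0.2777] 15.908307825201407 rms px 0.6308521150534685
 wheel [ 0.5839 -0.0669  0.146 ] rel [ 0.607  -0.1476  0.145 ]
 ptr y -0.0029403593559626387 -0.0022260482409725796
(0, 1) [ 0.5956 -0.1034  0.2721] 15.592865386216062 rms px 0.5064117958342097
 wheel [ 0.5859 -0.0688  0.146 ] rel [ 0.6085 -0.1497  0.145 ]
 ptr y -0.0005806558459875617 0.00012746485846278695
```

```bash
python3 -m jog '.038 -.029 0 0 0 0;.076 -.058 0 0 0 0;.114 -.087 0 0 0 0;.152 -.116 0 0 0 0;.19 -.145 0 0 0 0;.228 -.174 0 0 0 0;.266 -.203 0 0 0 0;.266 -.203 0 0 0 0' 0 20; python3 -m jog '.038 -.029 0 0 0 0;.076 -.058 0 0 0 0;.114 -.087 0 0 0 0;.152 -.116 0 0 0 0;.19 -.145 0 0 0 0;.228 -.174 0 0 0 0;.266 -.203 0 0 0 0;.272 -.209 0 0 0 0'; python3 -m jog '0 0 0 0 0 0;0 0 0 0 0 0;0 0 0 0 0 0'
python3 - <<'E'
from workcell import readout, imaging
import cv2,numpy as np
s=readout.read_state()
for k in("clock","tool_pos","orientation","ft_force","opening"):print(k,np.round(s[k],4))
c=imaging.camera("wrist");cv2.imwrite("pics/w1.png",c["frame"]);np.savez("w1.npz",**c)
E
```

```text
clock: 0.9
tool_pos: [0.3813, -0.3521, 0.1926]
orientation: [[0.96, 0.281, 0.002], [0.281, -0.96, 0.003], [0.002, -0.002, -1.0]]
ft_force: [-0.4, 0.4, -0.1]
opening: 0.324
grip_force: 0.0
clock: 1.7
tool_pos: [0.5848, -0.0778, 0.1923]
orientation: [[0.961, 0.278, 0.001], [0.278, -0.961, 0.003], [0.002, -0.003, -1.0]]
ft_force: [0.4, -0.8, -0.1]
opening: 0.006
grip_force: 0.0
clock: 2.0
tool_pos: [0.5813, -0.0863, 0.1925]
orientation: [[0.964, 0.267, -0.001], [0.267, -0.964, -0.001], [-0.001, 0.001, -1.0]]
ft_force: [0.7, -0.9, 1.5]
opening: 0.006
grip_force: 0.0
clock 2.0
tool_pos [ 0.5813 -0.0863  0.1925]
orientation [[ 9.637e-01  2.670e-01 -9.000e-04]
 [ 2.670e-01 -9.637e-01 -1.200e-03]
 [-1.200e-03  9.000e-04 -1.000e+00]]
ft_force [ 0.6753 -0.8807  1.5276]
opening 0.0056
```

View pics/w1.png

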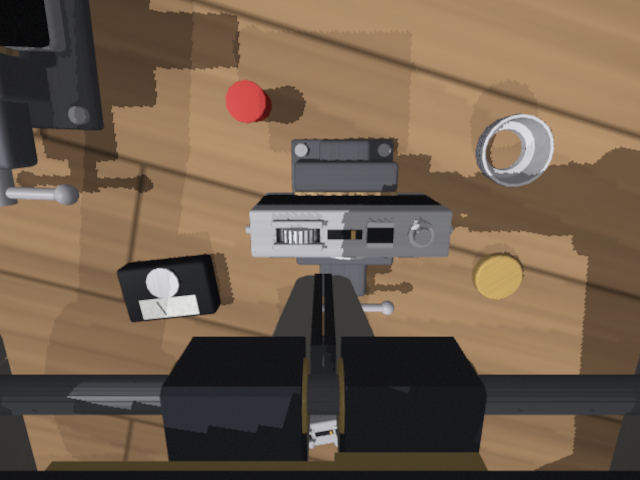

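The wrist view shows the shut fingertips at (322,280). The wheel is at (298,236), the pointer at (352,235) and the release at (421,235). I'll use it to cross-check the pose.

Run:
```python
from h import *
from workcell import readout
c=np.load("w1.npz");st=readout.read_state()
w=onplane(c,298,236,.146);r=onplane(c,421,234,.145);p=onplane(c,352.5,235,.138)
print(w,r,np.linalg.norm(w-r),np.degrees(np.arctan2(*(w-r)[[1,0]]))-90)
print("tcp px",proj(c,st["tool_pos"]))
y=(w-r)/np.linalg.norm(w-r);print("ptr y",(p-w)@y+.036)
R=st["orientation"]
for t in(w,[.585,-.068,.147],r,[.6078,-.1488,.145]):print(np.round(R.T@(np.array(t)-st["tool_pos"]),4))
```

```text
[ 0.58683612 -0.06820185  0.146     ] [ 0.60967471 -0.14666073  0.145     ] 0.08172145323837028 16.229745940805785
tcp px [321.76082628 276.78764057]
ptr y -0.0008434220276341414
[ 0.01   -0.0159  0.0466]
[ 0.0083 -0.0166  0.0456]
[0.011  0.0658 0.0477]
[0.0087 0.0674 0.0477]
```

```bash
J="python3 -m jog"; $J '.009 -.008 .015 0 0 0;.009 -.008 .035 0 0 0;.009 -.008 .040 0 0 0;.009 -.008 .041 0 0 0;.009 -.008 .041 0 0 0'; python3 -m jog '0 0 .001 0 0 0;0 0 .001 0 0 0' | egrep 'pos|force'; python3 -m jog '0 0 .001 0 0 0;0 0 .001 0 0 0' | egrep 'pos|force'
```

```text
clock: 2.55
tool_pos: [0.589, -0.0737, 0.1517]
orientation: [[0.963, 0.27, 0.0], [0.27, -0.963, -0.0], [0.0, 0.0, -1.0]]
ft_force: [0.2, -0.1, -0.0]
opening: 0.007
grip_force: 0.0
tool_pos: [0.5892, -0.0737, 0.1512]
ft_force: [0.8, 0.3, -0.3]
grip_force: 0.0
tool_pos: [0.5889, -0.0736, 0.1498]
ft_force: [-0.9, -0.7, -0.1]
grip_force: 0.0
```

```bash
for i in 1; do python3 -m jog '0 0 .0007 0 0 0;0 0 .0007 0 0 0' | egrep 'pos|ft_'; python3 -m jog '0 0 .0007 0 0 0;0 0 .0007 0 0 0' | egrep 'pos|ft_';python3 -m jog '0 0 .0007 0 0 0;0 0 .0007 0 0 0' | egrep 'pos|ft_'; done
```

```text
tool_pos: [0.5888, -0.0736, 0.1489]
ft_force: [-0.0, -1.0, -0.8]
tool_pos: [0.5887, -0.0736, 0.1481]
ft_force: [0.2, -0.0, -0.0]
tool_pos: [0.5887, -0.0736, 0.1474]
ft_force: [0.1, 0.2, -0.4]
```

```bash
python3 -m jog '0 0 .0005 0 0 0;0 0 .0005 0 0 0' | egrep 'pos|ft_'; python3 -m jog '0 0 .0005 0 0 0;0 0 .0005 0 0 0' | egrep 'pos|ft_'
```

```text
tool_pos: [0.5888, -0.0736, 0.147]
ft_force: [-0.1, 0.2, 0.4]
tool_pos: [0.5888, -0.0736, 0.1465]
ft_force: [0.4, -0.5, 0.5]
```

```bash
python3 -m jog '0 0 .0005 0 0 0;0 0 .0005 0 0 0' | egrep 'pos|ft_'
```

```text
tool_pos: [0.5888, -0.0736, 0.146]
ft_force: [0.9, 0.0, -1.0]
```

```bash
python3 -m jog '0 0 .0003 0 0 0;0 0 .0003 0 0 0' | egrep 'pos|ft_'
```

```text
tool_pos: [0.5888, -0.0736, 0.1457]
ft_force: [1.2, 0.0, -0.3]
```

```bash
python3 -m jog '0 0 .0004 0 0 0;0 0 .0004 0 0 0' | egrep 'pos|ft_'
```

```text
tool_pos: [0.5888, -0.0736, 0.1453]
ft_force: [-0.1, 0.1, 0.6]
```

```bash
python3 -m jog '0 0 .0004 0 0 0;0 0 .0004 0 0 0' | egrep 'pos|ft_'
```

```text
tool_pos: [0.5888, -0.0736, 0.1449]
ft_force: [-0.2, -0.1, -0.4]
```

```bash
python3 -m jog '0 0 .0004 0 0 0;0 0 .0004 0 0 0' | egrep 'pos|ft_'
```

```text
tool_pos: [0.5888, -0.0736, 0.1445]
ft_force: [0.0, -0.1, -1.0]
```

Run:
```python
from workcell import readout, imaging
import cv2,numpy as np
im=[]
for n in("wrist","scene"):
    c=imaging.camera(n);np.savez(n+"2.npz",**c);im.append(c["frame"])
a=cv2.resize(im[0][180:360,220:420],None,fx=2.5,fy=2.5,interpolation=cv2.INTER_CUBIC)
b=cv2.resize(im[1][230:380,180:300],None,fx=2.5,fy=2.5,interpolation=cv2.INTER_CUBIC);b=np.vstack([b,np.zeros((75,300,3),np.uint8)])
cv2.imwrite("pics/w2.png",np.hstack([a,b]))
```

```text
(no output)
```

View pics/w2.png

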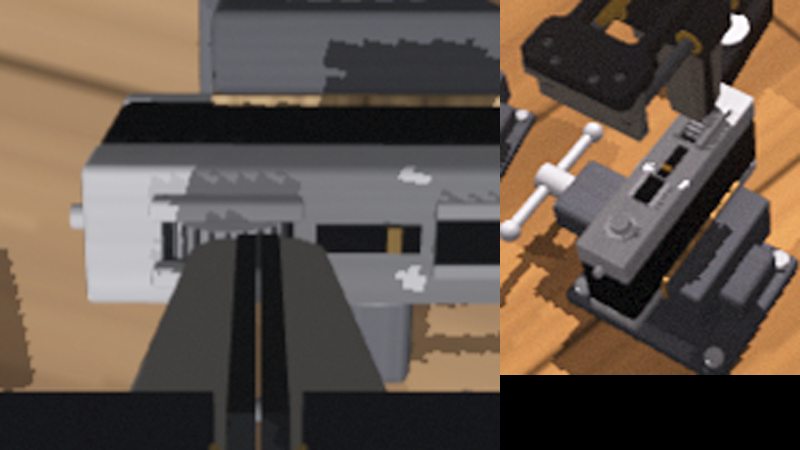

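The wrist crop shows the fingertips with rounded outer corners at crop (258,235), about 6 mm towards the release from the wheel centre (230,237). The pointer is at (395,240). I'll check the alignment numerically.

Run:
```python
from h import *
from workcell import readout
c=np.load("wrist2.npz");st=readout.read_state();R=st["orientation"];p=st["tool_pos"]
f=lambda u,v:(220+u/2.5,180+v/2.5)
print("cam in tool",np.round(R.T@(-c["R"].T@c["t"]-p),4),"clock",st["clock"])
print("tcp crop px",(proj(c,p)-[220,180])*2.5, "+x edge",(proj(c,p+R@[.01,0,0])-[220,180])*2.5)
for n,u,v,z in(("wheel",230,238,.146),("cheek+x far L",152,198,.143),("cheek+x far R",302,198,.143),("plateBL",88,300,.138),("plateTL",83,166,.138),("ptr",395,240,.138),("slotL",317,239,.138),("slotR",420,239,.138)):
    print(n,np.round((R.T@(onplane(c,*f(u,v),z)-p))*1000,1))
```

```text
cam in tool [ 0.0784  0.0006 -0.1917] clock 5.05
tcp crop px [254.90845122 242.54967472] +x edge [254.86372482 199.71009518]
wheel [ 1.7 -5.4 -1.5]
cheek+x far L [  9.9 -22.5   1.5]
cheek+x far R [ 9.9 10.3  1.5]
plateBL [-17.  -38.8   6.5]
plateTL [ 15.6 -38.2   6.5]
ptr [-2.  31.9  6.5]
slotL [-1.8 14.1  6.5]
slotR [-1.8 37.5  6.5]
```

The tip is domed, so I'll raise a little, go nearer the crest, and feel again.

```bash
python3 -m jog '0 0 -.0035 0 0 0;.001 -.003 -.0035 0 0 0;.001 -.003 -.002 0 0 0;.001 -.003 -.0015 0 0 0;.001 -.003 -.0015 0 0 0' | egrep 'pos|ft_'
```

```text
tool_pos: [0.5888, -0.0704, 0.1458]
ft_force: [0.7, -0.1, 0.2]
```

```bash
python3 -m jog '0 0 .0005 0 0 0;0 0 .0005 0 0 0' | egrep 'pos|ft_'
```

```text
tool_pos: [0.5889, -0.0705, 0.1454]
ft_force: [0.7, -0.7, 0.4]
```

```bash
python3 -m jog '0 0 .0005 0 0 0;0 0 .0005 0 0 0' | egrep 'pos|ft_'
```

```text
tool_pos: [0.5889, -0.0705, 0.145]
ft_force: [0.2, 0.2, -1.3]
```

```bash
python3 -m jog '0 0 .0005 0 0 0;0 0 .0005 0 0 0' | egrep 'pos|ft_'
```

```text
tool_pos: [0.5889, -0.0704, 0.1445]
ft_force: [0.5, 0.4, -0.2]
```

```bash
python3 -m jog '0 0 .0004 0 0 0;0 0 .0004 0 0 0' | egrep 'pos|ft_'
```

```text
tool_pos: [0.5889, -0.0704, 0.1441]
ft_force: [-0.4, 0.1, -0.4]
```

```bash
python3 -m jog '0 0 .0004 0 0 0;0 0 .0004 0 0 0' | egrep 'pos|ft_'
```

```text
tool_pos: [0.5889, -0.0704, 0.1437]
ft_force: [-0.1, -0.4, -1.0]
```

```bash
python3 -m jog '0 0 .0004 0 0 0;0 0 .0004 0 0 0' | egrep 'pos|ft_'
```

```text
tool_pos: [0.5889, -0.0704, 0.1433]
ft_force: [-0.4, -0.2, 0.7]
```

```bash
python3 -m jog '0 0 .0004 0 0 0;0 0 .0004 0 0 0' | egrep 'pos|ft_'
```

```text
tool_pos: [0.5889, -0.0704, 0.1429]
ft_force: [0.1, -0.8, 0.2]
```

Run:
```python
from workcell import readout, imaging
import cv2,numpy as np
im=[]
for n in("wrist","scene","top"):
    c=imaging.camera(n);np.savez(n+"3.npz",**c);im.append(c["frame"])
z=lambda a,f:cv2.resize(a,None,fx=f,fy=f,interpolation=cv2.INTER_CUBIC)
a=z(im[0][220:330,240:380],400/140)[:300];b=z(im[1][220:320,180:320],400/140)[:285];t=z(im[2][190:270,335:435],4)[:]
o=np.zeros((600,800,3),np.uint8)
o[:len(a),:400]=a[:,:400];o[:len(b),400:]=b[:,:400];o[315:315+min(285,len(t)),:400]=t[:285]
cv2.imwrite("pics/w3.png",o)
```

```text
(no output)
```

View pics/w3.png

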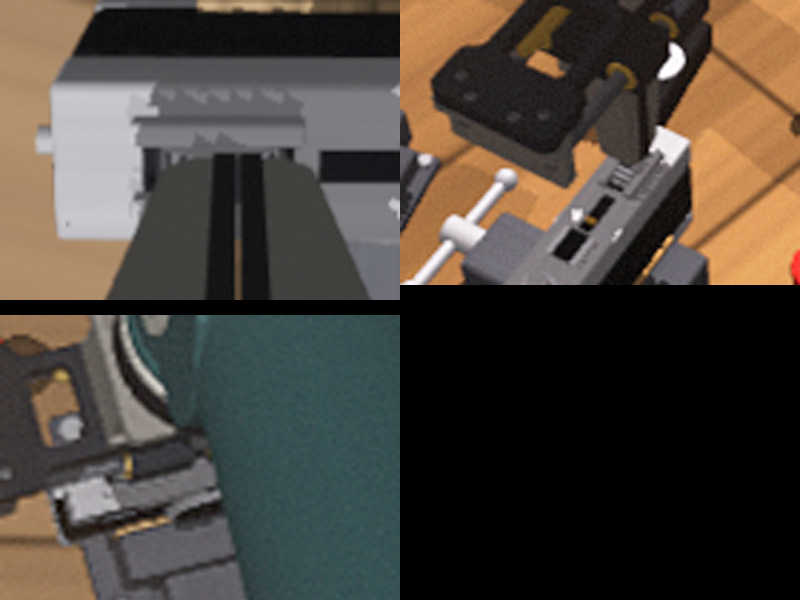

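The fingertip is over the wheel but hasn't touched it, so the assumed top-plate height is suspect. I'll refit the pose with height free.

Run:
```python
from h import *;from scipy.optimize import least_squares
c=np.load("top0.npz");s=np.load("scene0.npz");w=np.load("w1.npz")
L=dict(TL=(.0175,.069,.138),TR=(.0175,-.069,.138),BR=(-.0175,-.069,.138),BL=(-.0175,.069,.138),wheel=(0,.036,.146),rel=(0,-.048,.145))
T=dict(TL=(88,207),TR=(505,100),BR=(533,187),BL=(106,308),wheel=(200,225),rel=(465,162))
S=dict(TL=(520,92),TR=(215,500),BR=(97,435),BL=(415,38),wheel=(397,138),rel=(197,383))
Wr=dict(TL=(250,208),TR=(448,208),BL=(250,255),BR=(450,255),wheel=(298,236),rel=(421,234))
def W(p,l):
    a=p[2];return np.array([p[0]+np.cos(a)*l[0]-np.sin(a)*l[1],p[1]+np.sin(a)*l[0]+np.cos(a)*l[1],l[2]+p[3]])
def r(p,use,fz):
    o=[] if fz else [p[3]*1e4]
    for k in L:
        if 0 in use:o+=list(proj(c,W(p,L[k]))-(np.array(T[k])+.5)/6+.5-[335,190])
        if 1 in use:o+=list(proj(s,W(p,L[k]))-(np.array(S[k])+.5)/6+.5-[195,255])
        if 2 in use:o+=list(proj(w,W(p,L[k]))-Wr[k])
    return np.array(o)
for use in((0,1),(0,1,2),(0,),(1,),(2,)):
  for fz in(1,0):
    f=least_squares(r,[.59,-.1,.26,0],args=(use,fz));print(use,fz,np.round(f.x,4),"cost",round(2*f.cost,2),"wheel",np.round(W(f.x,L["wheel"]),4))
```

```text
(0, 1) 1 [ 0.5941 -0.1022  0.2737 -0.0029] cost 14.86 wheel [ 0.5844 -0.0676  0.1431]
(0, 1) 0 [ 0.5947 -0.1026  0.2749 -0.    ] cost 21.95 wheel [ 0.585 -0.068  0.146]
(0, 1, 2) 1 [ 0.5952 -0.1022  0.2736 -0.004 ] cost 54.6 wheel [ 0.5855 -0.0675  0.142 ]
(0, 1, 2) 0 [ 5.961e-01 -1.019e-01  2.736e-01 -1.000e-04] cost 84.7 wheel [ 0.5863 -0.0672  0.1459]
(0,) 1 [ 0.5947 -0.1021  0.2775 -0.0038] cost 9.47 wheel [ 0.5848 -0.0675  0.1422]
(0,) 0 [ 0.5938 -0.1015  0.2777 -0.    ] cost 9.55 wheel [ 0.5839 -0.0669  0.146 ]
(1,) 1 [ 0.5881 -0.0986  0.2686 -0.0132] cost 2.47 wheel [ 0.5786 -0.0638  0.1328]
(1,) 0 [ 0.5956 -0.1034  0.2721 -0.    ] cost 6.15 wheel [ 0.5859 -0.0688  0.146 ]
(2,) 1 [ 0.5954 -0.1023  0.274  -0.0049] cost 29.89 wheel [ 0.5857 -0.0676  0.1411]
(2,) 0 [ 0.5965 -0.1016  0.2737 -0.    ] cost 49.14 wheel [ 0.5868 -0.0669  0.146 ]
```

The free fit puts the plate 3–5 mm lower, so the 76 mm may include the wheel. I'll keep descending by feel.

```bash
python3 -m jog '0 0 .0005 0 0 0;0 0 .0005 0 0 0' | egrep 'pos|ft_'
```

```text
tool_pos: [0.5889, -0.0704, 0.1424]
ft_force: [-0.2, -0.1, 0.1]
```

```bash
python3 -m jog '0 0 .0005 0 0 0;0 0 .0005 0 0 0' | egrep 'pos|ft_'
```

```text
tool_pos: [0.5889, -0.0704, 0.1419]
ft_force: [0.0, -0.0, 0.2]
```

```bash
python3 -m jog '0 0 .0005 0 0 0;0 0 .0005 0 0 0' | egrep 'pos|ft_'
```

```text
tool_pos: [0.5889, -0.0704, 0.1414]
ft_force: [-0.7, -0.4, -0.4]
```

```bash
python3 -m jog '0 0 .0005 0 0 0;0 0 .0005 0 0 0' | egrep 'pos|ft_'
```

```text
tool_pos: [0.5889, -0.0704, 0.1409]
ft_force: [-0.3, -0.1, 0.7]
```

```bash
python3 -m jog '0 0 .0005 0 0 0;0 0 .0005 0 0 0' | egrep 'pos|ft_'
```

```text
tool_pos: [0.5889, -0.0704, 0.1404]
ft_force: [-0.6, 0.5, 0.6]
```

```bash
python3 -m jog '0 0 .0005 0 0 0;0 0 .0005 0 0 0' | egrep 'pos|ft_'
```

```text
tool_pos: [0.5889, -0.0704, 0.1399]
ft_force: [0.0, 1.0, 0.7]
```

```bash
python3 -m jog '0 0 .0005 0 0 0;0 0 .0005 0 0 0' | egrep 'pos|ft_'
```

```text
tool_pos: [0.5889, -0.0704, 0.1394]
ft_force: [0.8, 0.3, 0.7]
```

```bash
python3 -m jog '0 0 .0005 0 0 0;0 0 .0005 0 0 0' | egrep 'pos|ft_'
```

```text
tool_pos: [0.5889, -0.0704, 0.1389]
ft_force: [-0.0, -0.1, 0.2]
```

```bash
python3 -m jog '0 0 .0005 0 0 0;0 0 .0005 0 0 0' | egrep 'pos|ft_'
```

```text
tool_pos: [0.5889, -0.0704, 0.1384]
ft_force: [0.2, 0.4, 0.8]
```

```bash
python3 -m jog '0 0 .0005 0 0 0;0 0 .0005 0 0 0' | egrep 'pos|ft_'
```

```text
tool_pos: [0.5889, -0.0705, 0.1379]
ft_force: [-0.0, 0.3, -0.1]
```

```bash
python3 -m jog '0 0 .0004 0 0 0;0 0 .0004 0 0 0' | egrep 'pos|ft_'
```

```text
tool_pos: [0.5889, -0.0704, 0.1375]
ft_force: [-0.2, 0.2, -0.2]
```

```bash
python3 -m jog '0 0 .0004 0 0 0;0 0 .0004 0 0 0' | egrep 'pos|ft_'
```

```text
tool_pos: [0.5889, -0.0704, 0.1371]
ft_force: [0.0, 0.2, 0.2]
```

```bash
python3 -m jog '-.003 0 0 0 0 0;-.003 0 0 0 0 0' | egrep 'pos|ft_'
python3 - <<'E'
from h import *
from workcell import readout, imaging
import cv2
c=imaging.camera("wrist");st=readout.read_state();np.savez("w4.npz",**c)
print(st["clock"],(proj(c,st["tool_pos"])-[240,220])*4,c["R"].shape)
cv2.imwrite("pics/w4.png",cv2.resize(c["frame"][220:330,240:400],None,fx=4,fy=4,interpolation=cv2.INTER_CUBIC))
E
```

```text
tool_pos: [0.5856, -0.0714, 0.1371]
ft_force: [-0.5, 0.1, 0.4]
9.75 [328.03770968 226.86482177] (3, 3)
```

View pics/w4.png

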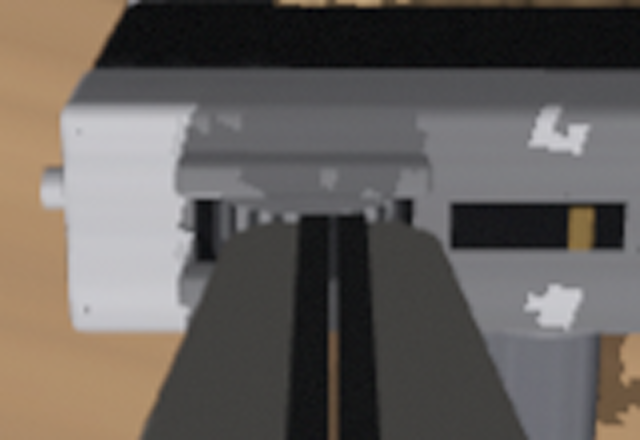

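The tip is at crop (328,215), the cheeks span columns 178–430, the slot spans 450–626 and the pointer is at 582. These known lengths give the scale, and so the height.

Run:
```python
from h import *
from workcell import readout
c=np.load("w4.npz");st=readout.read_state();R=st["orientation"];p=st["tool_pos"]
f=lambda u,v:(240+u/4,220+v/4)
for z in(.143,.138,.134,.129,.124):
    T=lambda u,v,dz=0:R.T@(onplane(c,*f(u,v),z+dz)-p)*1000
    print(z,"slot",T(626,226)[1]-T(450,226)[1],"cheek",T(430,175,.005)[1]-T(178,175,.005)[1],"wheelend->slot",T(450,226)[1]-(T(178,175,.005)[1]+T(430,175,.005)[1])/2,
     "thick(35)",T(65,105)[0]-T(75,330)[0],"mid x",(T(65,105)[0]+T(75,330)[0])/2,"slot x",T(450,226)[0],"wheel y",(T(178,175,.005)[1]+T(430,175,.005)[1])/2,"slot y16",T(450,226)[1])
```

```text
0.143 slot 23.479128734113562 cheek 32.39204535721852 wheelend->slot 19.34018914203168 thick(35) 32.1432494314239 mid x 3.375565427869292 slot x 2.5074624717994545 wheel y -3.050082894207372 slot y16 16.29010624782431
0.138 slot 24.11080393062784 cheek 33.287604749990635 wheelend->slot 19.863218341732296 thick(35) 33.00802144367084 mid x 1.360530566517797 slot x 0.46907243779313473 wheel y -3.1506917750138372 slot y16 16.71252656671846
0.134 slot 24.616144087839267 cheek 34.00405226420828 wheelend->slot 20.28164170149278 thick(35) 33.69983905346833 mid x -0.25149732256343427 slot x -1.161639589411991 wheel y -3.231178879658996 slot y16 17.050462821833783
0.129 slot 25.247819284353575 cheek 34.89961165698037 wheelend->slot 20.80467090119337 thick(35) 34.56461106571516 mid x -2.2665321839149835 slot x -3.20002962341831 wheel y -3.3317877604654402 slot y16 17.47288314072793
0.124 slot 25.87949448086783 cheek 35.79517104975247 wheelend->slot 21.327700100894024 thick(35) 35.4293830779621 mid x -4.281567045266483 slot x -5.238419657424638 wheel y -3.4323966412719145 slot y16 17.89530345962211
```

Run:
```python
from h import *
from workcell import readout,imaging
import cv2
p3=np.array([.5889,-.0704,.1429])
s=np.load("scene3.npz");print("scene tip proj (w3 crop px)",(proj(s,p3)-[180,220])*400/140+[400,0])
for h in(.004,.008,.012):print(h,(proj(s,p3+[0,0,h])-[180,220])*400/140+[400,0])
st=readout.read_state();R=st["orientation"];p=st["tool_pos"]
c=imaging.camera("scene");f=c["frame"];u,v=proj(c,p)
# overlay: TCP cross, +-10 mm x lines, points on wheel for 2 heights
x0,y0=int(u)-50,int(v)-45
im=cv2.resize(f[y0:y0+75,x0:x0+100],None,fx=8,fy=8,interpolation=cv2.INTER_CUBIC)
def mk(X,col):
    q=((proj(c,X)-[x0,y0]+.5)*8).astype(int);cv2.drawMarker(im,tuple(int(i) for i in q),col,cv2.MARKER_CROSS,12,1)
mk(p,(0,0,255));mk(p+R@[.01,0,0],(0,255,0));mk(p-R@[.01,0,0],(255,0,0));mk(p-R@[0,0,.02],(0,255,255))
cv2.imwrite("pics/s4.png",im)
```

```text
scene tip proj (w3 crop px) [632.73732429 170.66750073]
0.004 [632.3136129  166.12743421]
0.008 [631.88659236 161.55191017]
0.012 [631.45622375 156.94051162]
```

View pics/s4.png

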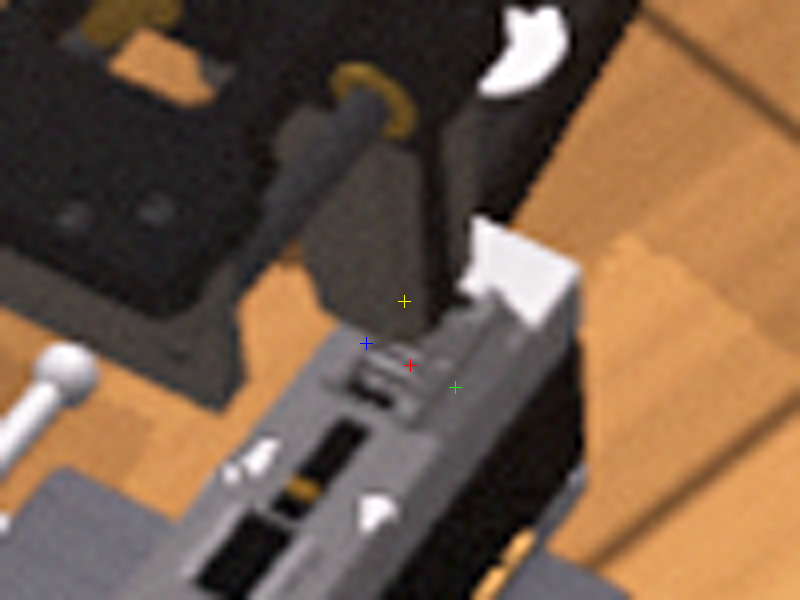

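The overlay shows the real finger end well above the reported TCP. The visible bottom edge is at (335,320)–(420,345), against (366,343)–(455,387) predicted, so the true tip stands many mm higher. No contact yet is therefore expected, and I'll keep feeling downwards.

```bash
python3 -m jog '.001 0 .0008 0 0 0;.001 0 .0008 0 0 0' | egrep 'pos|ft_'
```

```text
tool_pos: [0.5871, -0.0709, 0.1363]
ft_force: [0.1, 0.4, -0.2]
```

```bash
python3 -m jog '0 0 .0008 0 0 0;0 0 .0008 0 0 0' | egrep 'pos|ft_'
```

```text
tool_pos: [0.5869, -0.0709, 0.1354]
ft_force: [-0.7, 0.2, 0.5]
```

```bash
python3 -m jog '0 0 .0008 0 0 0;0 0 .0008 0 0 0' | egrep 'pos|ft_'
```

```text
tool_pos: [0.587, -0.0709, 0.1346]
ft_force: [-0.4, -0.6, 0.4]
```

```bash
python3 -m jog '0 0 .0008 0 0 0;0 0 .0008 0 0 0' | egrep 'pos|ft_'
```

```text
tool_pos: [0.587, -0.071, 0.1338]
ft_force: [-0.1, -0.5, -0.6]
```

```bash
python3 -m jog '0 0 .0006 0 0 0;0 0 .0006 0 0 0' | egrep 'pos|ft_'
```

```text
tool_pos: [0.587, -0.071, 0.1333]
ft_force: [1.1, -0.2, -0.6]
```

```bash
python3 -m jog '0 0 .0006 0 0 0;0 0 .0006 0 0 0' | egrep 'pos|ft_'
```

```text
tool_pos: [0.587, -0.071, 0.1327]
ft_force: [-0.8, -0.3, -0.4]
```

```bash
python3 -m jog '0 0 .0006 0 0 0;0 0 .0006 0 0 0' | egrep 'pos|ft_'
```

```text
tool_pos: [0.587, -0.071, 0.1321]
ft_force: [-0.0, 0.2, 0.9]
```

```bash
python3 -m jog '0 0 .0006 0 0 0;0 0 .0006 0 0 0' | egrep 'pos|ft_'
```

```text
tool_pos: [0.587, -0.071, 0.1315]
ft_force: [-1.0, -0.4, -0.1]
```

```bash
python3 -m jog '0 0 .0006 0 0 0;0 0 .0006 0 0 0' | egrep 'pos|ft_'
```

```text
tool_pos: [0.587, -0.071, 0.1308]
ft_force: [0.2, -0.0, 0.6]
```

```bash
python3 -m jog '0 0 .0006 0 0 0;0 0 .0006 0 0 0' | egrep 'pos|ft_'
```

```text
tool_pos: [0.587, -0.071, 0.1303]
ft_force: [1.0, -0.3, 0.3]
```

```bash
python3 -m jog '0 0 .0006 0 0 0;0 0 .0006 0 0 0' | egrep 'pos|ft_'
```

```text
tool_pos: [0.587, -0.071, 0.1297]
ft_force: [0.4, 0.4, -0.4]
```

```bash
python3 -m jog '0 0 .0006 0 0 0;0 0 .0006 0 0 0' | egrep 'pos|ft_'
```

```text
tool_pos: [0.587, -0.071, 0.1291]
ft_force: [0.2, -0.1, 0.5]
```

```bash
python3 -m jog '0 0 .0005 0 0 0;0 0 .0005 0 0 0' | egrep 'pos|ft_'
```

```text
tool_pos: [0.587, -0.071, 0.1286]
ft_force: [0.8, -0.9, 0.9]
```

```bash
python3 -m jog '0 0 .0005 0 0 0;0 0 .0005 0 0 0' | egrep 'pos|ft_'
```

```text
tool_pos: [0.587, -0.071, 0.1281]
ft_force: [0.5, -0.1, -0.5]
```

```bash
python3 -m jog '0 0 .0005 0 0 0;0 0 .0005 0 0 0' | egrep 'pos|ft_'
```

```text
tool_pos: [0.587, -0.071, 0.1276]
ft_force: [0.0, 1.3, 0.3]
```

```bash
python3 -m jog '0 0 .0005 0 0 0;0 0 .0005 0 0 0' | egrep 'pos|ft_'
```

```text
tool_pos: [0.587, -0.071, 0.1271]
ft_force: [-0.6, -0.2, 0.7]
```

```bash
python3 -m jog '0 0 .0005 0 0 0;0 0 .0005 0 0 0' | egrep 'pos|ft_'
```

```text
tool_pos: [0.587, -0.0709, 0.1266]
ft_force: [0.3, -0.2, -0.4]
```

Run:
```python
from h import *
from workcell import readout,imaging
import cv2
st=readout.read_state();R=st["orientation"];p=st["tool_pos"];print(st["clock"],p)
c=imaging.camera("scene");f=c["frame"];w=imaging.camera("wrist");np.savez("w5.npz",**w)
u,v=proj(c,p);x0,y0=int(u)-35,int(v)-40
a=cv2.resize(f[y0:y0+70,x0:x0+60],None,fx=6.66,fy=6.66,interpolation=cv2.INTER_CUBIC)
b=cv2.resize(w["frame"][220:330,240:340],None,fx=4,fy=4,interpolation=cv2.INTER_CUBIC)
o=np.zeros((470,800,3),np.uint8);o[:min(470,len(a)),:min(400,a.shape[1])]=a[:470,:400];o[:440,400:]=b
cv2.imwrite("pics/s5.png",o)
```

```text
13.2 [ 0.58699455 -0.07094169  0.12661091]
```

View pics/s5.png

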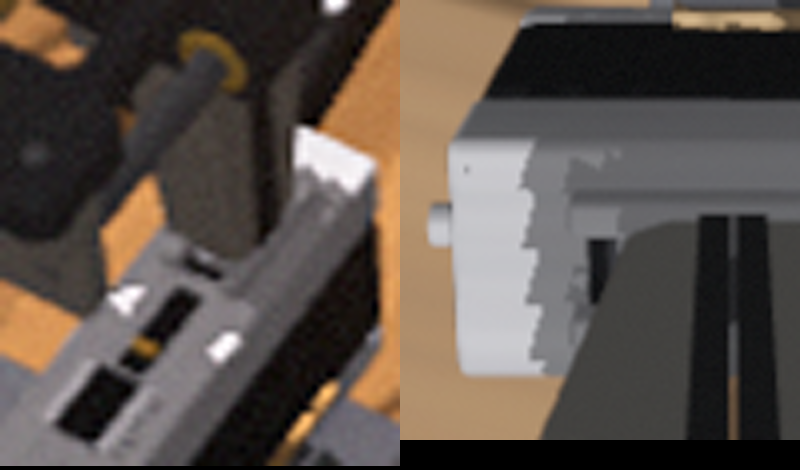

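The tip is now very close to the wheel. From here I'll go by force, and read the brass pointer numerically.

```bash
python3 -m jog '0 0 .0004 0 0 0;0 0 .0004 0 0 0' | egrep 'pos|ft_'
```

```text
tool_pos: [0.587, -0.071, 0.1262]
ft_force: [0.4, 0.3, 0.2]
```

```bash
python3 -m jog '0 0 .0004 0 0 0;0 0 .0004 0 0 0' | egrep 'pos|ft_'
```

```text
tool_pos: [0.587, -0.071, 0.1258]
ft_force: [1.0, 0.3, -0.7]
```

```bash
python3 -m jog '0 0 .0004 0 0 0;0 0 .0004 0 0 0' | egrep 'pos|ft_'
```

```text
tool_pos: [0.587, -0.071, 0.1254]
ft_force: [-0.7, -0.1, -0.5]
```

```bash
python3 -m jog '0 0 .0004 0 0 0;0 0 .0004 0 0 0' | egrep 'pos|ft_'
```

```text
tool_pos: [0.587, -0.071, 0.125]
ft_force: [0.5, -0.4, -0.4]
```

```bash
python3 -m jog '0 0 .0004 0 0 0;0 0 .0004 0 0 0' | egrep 'pos|ft_'
```

```text
tool_pos: [0.587, -0.071, 0.1246]
ft_force: [-0.6, 0.2, -0.5]
```

```bash
python3 -m jog '0 0 .0004 0 0 0;0 0 .0004 0 0 0' | egrep 'pos|ft_'
```

```text
tool_pos: [0.5871, -0.071, 0.1245]
ft_force: [-1.1, -0.6, 1.0]
```

First contact: z has lagged behind the command. I'll press on a little and read the pointer.

```bash
python3 -m jog '0 0 .0004 0 0 0;0 0 .0004 0 0 0' | egrep 'pos|ft_'
```

```text
tool_pos: [0.5871, -0.071, 0.1243]
ft_force: [-1.5, -0.9, 5.5]
```

```bash
python3 -m jog '0 0 .0004 0 0 0;0 0 .0004 0 0 0' | egrep 'pos|ft_'
cat > ptr.py <<'E'
from h import *
from workcell import readout,imaging
import cv2
CAM=np.array([.5952,-.1022]);Y=np.array([-np.sin(.2737),np.cos(.2737)]);X=np.array([Y[1],-Y[0]])
def ptr(n="wrist"):
    c=imaging.camera(n);ys=np.arange(-.010,.0181,.0002);val=[]
    hsv=cv2.cvtColor(c["frame"],cv2.COLOR_BGR2HSV)
    for y in ys:
        q=[]
        for x in(-.001,0,.001):
            u,v=proj(c,np.r_[CAM+Y*y+X*x,.137]);q.append(hsv[int(round(v)),int(round(u))])
        q=np.mean(q,0);val.append(q[1]*q[2]/255 if 8<q[0]<35 else 0)
    val=np.array(val);m=val>60
    return (round(float((ys[m]*val[m]).sum()/val[m].sum()*1000),2),int(m.sum())) if m.any() else None
def show():
    f=[];
    s=readout.read_state();print("t",round(s["clock"],2),np.round(s["tool_pos"],4),"F",np.round(s["ft_force"],1),"ptr wrist",ptr(),"scene",ptr("scene"))
if __name__=="__main__":show()
E
python3 ptr.py
```

```text
tool_pos: [0.5872, -0.071, 0.1243]
ft_force: [-2.9, 0.2, 7.0]
t 14.9 [ 0.5872 -0.071   0.1243] F [-2.9  0.2  7. ] ptr wrist (-2.4, 13) scene (-1.0, 3)
```

```bash
python3 -m jog '0 -.001 0 0 0 0;0 -.002 0 0 0 0;0 -.003 0 0 0 0;0 -.003 0 0 0 0' | egrep 'pos|ft_'; python3 ptr.py
```

```text
tool_pos: [0.5869, -0.0701, 0.1244]
ft_force: [-0.9, -3.8, 6.4]
t 15.4 [ 0.5869 -0.0701  0.1244] F [-0.9 -3.8  6.4] ptr wrist (-2.01, 13) scene (-0.81, 5)
```

```bash
python3 -m jog '0 -.001 0 0 0 0;0 -.002 0 0 0 0;0 -.003 0 0 0 0;0 -.004 0 0 0 0;0 -.004 0 0 0 0' | egrep 'pos|ft_'; python3 ptr.py
```

```text
tool_pos: [0.586, -0.0665, 0.1245]
ft_force: [-1.3, -3.8, 7.4]
t 16.0 [ 0.586  -0.0665  0.1245] F [-1.3 -3.8  7.4] ptr wrist (-0.4, 13) scene (1.14, 8)
```

```bash
python3 -m jog '0 -.001 0 0 0 0;0 -.002 0 0 0 0;0 -.003 0 0 0 0;0 -.004 0 0 0 0;0 -.004 0 0 0 0' | egrep 'pos|ft_'; python3 ptr.py
```

```text
tool_pos: [0.5851, -0.0627, 0.1248]
ft_force: [-1.7, -4.1, 7.8]
t 16.6 [ 0.5851 -0.0627  0.1248] F [-1.7 -4.1  7.8] ptr wrist (1.2, 13) scene (2.21, 5)
```

```bash
python3 -m jog '0 -.001 0 0 0 0;0 -.002 0 0 0 0;0 -.003 0 0 0 0;0 -.004 0 0 0 0;0 -.004 0 0 0 0' | egrep 'pos|ft_'; python3 ptr.py
```

```text
tool_pos: [0.5838, -0.058, 0.1246]
ft_force: [-1.6, -2.1, 6.7]
t 17.2 [ 0.5838 -0.058   0.1246] F [-1.6 -2.1  6.7] ptr wrist (3.6, 13) scene (5.45, 4)
```

```bash
python3 -m jog '0 0 -.002 0 0 0;0 0 -.004 0 0 0;0 .006 -.004 0 0 0;0 .014 -.004 0 0 0;0 .014 -.003 0 0 0;0 .014 -.0015 0 0 0;0 .014 -.0006 0 0 0;0 .014 -.0006 0 0 0' | egrep 'pos|ft_'; python3 ptr.py
```

```text
tool_pos: [0.587, -0.0711, 0.1253]
ft_force: [-2.3, -2.6, 8.7]
t 18.1 [ 0.587  -0.0711  0.1253] F [-2.3 -2.6  8.7] ptr wrist (3.8, 15) scene (5.45, 4)
```

```bash
python3 -m jog '0 0 .0004 0 0 0;0 0 .0004 0 0 0' | egrep 'pos|ft_'
```

```text
tool_pos: [0.587, -0.0711, 0.1252]
ft_force: [-4.3, -2.6, 9.1]
```

```bash
python3 -m jog '0 -.001 -.0003 0 0 0;0 -.002 -.0003 0 0 0;0 -.003 -.0003 0 0 0;0 -.004 -.0003 0 0 0;0 -.004 -.0003 0 0 0' | egrep 'pos|ft_'; python3 ptr.py
```

```text
tool_pos: [0.5863, -0.0683, 0.1255]
ft_force: [-1.6, -2.9, 9.2]
t 18.9 [ 0.5863 -0.0683  0.1255] F [-1.6 -2.9  9.2] ptr wrist (4.8, 13) scene (6.3, 7)
```

```bash
python3 -m jog '0 -.001 -.0003 0 0 0;0 -.002 -.0003 0 0 0;0 -.003 -.0003 0 0 0;0 -.004 -.0003 0 0 0;0 -.004 -.0003 0 0 0' | egrep 'pos|ft_'; python3 ptr.py
```

```text
tool_pos: [0.5853, -0.0644, 0.1258]
ft_force: [-2.7, -3.8, 9.4]
t 19.5 [ 0.5853 -0.0644  0.1258] F [-2.7 -3.8  9.4] ptr wrist (6.69, 12) scene (7.0, 1)
```

```bash
python3 -m jog '0 -.001 -.0003 0 0 0;0 -.002 -.0003 0 0 0;0 -.003 -.0003 0 0 0;0 -.004 -.0003 0 0 0;0 -.004 -.0003 0 0 0' | egrep 'pos|ft_'; python3 ptr.py
```

```text
tool_pos: [0.5842, -0.06, 0.1259]
ft_force: [-2.0, -2.9, 8.8]
t 20.1 [ 0.5842 -0.06    0.1259] F [-2.  -2.9  8.8] ptr wrist (8.59, 13) scene (9.52, 6)
```

```bash
python3 -m jog '0 -.001 0 0 0 0;0 -.002 0 0 0 0;0 -.002 0 0 0 0' | egrep 'pos|ft_'; python3 -m jog '0 0 -.002 0 0 0;0 0 -.004 0 0 0;0 .006 -.004 0 0 0;0 .014 -.004 0 0 0;0 .014 -.003 0 0 0;0 .014 -.0015 0 0 0;0 .014 -.0008 0 0 0;0 .014 -.0008 0 0 0' | egrep 'pos|ft_'; python3 ptr.py
```

```text
tool_pos: [0.5835, -0.0574, 0.1256]
ft_force: [-1.5, -1.4, 6.9]
tool_pos: [0.5869, -0.071, 0.1263]
ft_force: [-1.9, -1.9, 6.3]
t 21.3 [ 0.5869 -0.071   0.1263] F [-1.9 -1.9  6.3] ptr wrist (9.79, 13) scene (11.2, 12)
```

```bash
python3 -m jog '0 -.001 .0002 0 0 0;0 -.002 .0002 0 0 0;0 -.003 .0002 0 0 0;0 -.004 .0002 0 0 0;0 -.004 .0002 0 0 0' | egrep 'pos|ft_'; python3 ptr.py
```

```text
tool_pos: [0.5861, -0.0678, 0.1264]
ft_force: [-1.5, -4.4, 8.5]
t 21.9 [ 0.5861 -0.0678  0.1264] F [-1.5 -4.4  8.5] ptr wrist (10.99, 13) scene (11.94, 5)
```

```bash
python3 -m jog '0 -.001 0 0 0 0;0 -.002 0 0 0 0;0 -.003 0 0 0 0;0 -.003 0 0 0 0' | egrep 'pos|ft_'; python3 ptr.py
```

```text
tool_pos: [0.5854, -0.0649, 0.1265]
ft_force: [-1.8, -3.7, 9.3]
t 22.4 [ 0.5854 -0.0649  0.1265] F [-1.8 -3.7  9.3] ptr wrist (12.38, 13) scene (13.51, 4)
```

```bash
python3 -m jog '0 -.001 -.0002 0 0 0;0 -.002 -.0002 0 0 0;0 -.002 -.0002 0 0 0' | egrep 'pos|ft_'; python3 ptr.py
```

```text
tool_pos: [0.5852, -0.0636, 0.1265]
ft_force: [-1.0, -4.8, 6.3]
t 22.8 [ 0.5852 -0.0636  0.1265] F [-1.  -4.8  6.3] ptr wrist (12.59, 13) scene (13.52, 4)
```

```bash
python3 -m jog '0 -.001 0 0 0 0;0 -.002 0 0 0 0;0 -.002 0 0 0 0' | egrep 'pos|ft_'; python3 ptr.py
```

```text
tool_pos: [0.585, -0.0616, 0.1265]
ft_force: [-0.4, -4.2, 5.7]
t 23.2 [ 0.585  -0.0616  0.1265] F [-0.4 -4.2  5.7] ptr wrist (12.41, 13) scene (13.51, 4)
```

The pointer has stalled near +13 and the finger slips. I'll confirm the stop with a firmer push from the start of a stroke.

```bash
python3 -m jog '0 0 -.002 0 0 0;0 .004 -.004 0 0 0;0 .010 -.004 0 0 0;0 .010 -.003 0 0 0;0 .010 -.0015 0 0 0;0 .010 -.0002 0 0 0;0 .010 .0002 0 0 0;0 .010 .0002 0 0 0' | egrep 'pos|ft_'; python3 ptr.py
```

```text
tool_pos: [0.5865, -0.0692, 0.1264]
ft_force: [-3.7, -1.1, 9.6]
t 24.1 [ 0.5865 -0.0692  0.1264] F [-3.7 -1.1  9.6] ptr wrist (12.59, 13) scene (13.51, 4)
```

```bash
python3 -m jog '0 -.001 .0001 0 0 0;0 -.002 .0001 0 0 0;0 -.003 .0001 0 0 0;0 -.004 .0001 0 0 0;0 -.004 .0001 0 0 0' | egrep 'pos|ft_'; python3 ptr.py
```

```text
tool_pos: [0.5866, -0.0682, 0.1265]
ft_force: [0.1, -6.1, 8.0]
t 24.7 [ 0.5866 -0.0682  0.1265] F [ 0.1 -6.1  8. ] ptr wrist (12.59, 13) scene (13.51, 4)
```

The stop is confirmed: 6 N sideways on the rim and the pointer didn't move. Now over to the release.

```bash
python3 -m jog '0 0 -.005 0 0 0;0 0 -.012 0 0 0;0 .03 -.014 0 0 0;0 .06 -.014 0 0 0;0 .083 -.014 0 0 0;0 .083 -.014 0 0 0;0 .083 -.014 0 0 0' | egrep 'pos|ft_'
python3 - <<'E'
from workcell import readout
import numpy as np
s=readout.read_state();p=np.array(s["tool_pos"]);print(s["orientation"].T@(np.array([.6087,-.1489,.1225])-p))
E
```

```text
tool_pos: [0.6076, -0.1442, 0.1388]
ft_force: [0.9, -0.3, 0.1]
[-0.00019552  0.00489217  0.01632386]
```

```bash
python3 -m jog '0 .005 0 0 0 0;0 .005 .006 0 0 0;0 .005 .011 0 0 0;0 .005 .0135 0 0 0;0 .005 .0135 0 0 0' | egrep 'pos|ft_';python3 -m jog '0 0 .0007 0 0 0;0 0 .0007 0 0 0' | egrep 'pos|ft_'
```

```text
tool_pos: [0.6087, -0.1494, 0.1248]
ft_force: [0.1, 0.5, -0.1]
tool_pos: [0.6093, -0.1499, 0.1249]
ft_force: [0.4, -0.8, -1.1]
```

```bash
python3 -m jog '0 0 .0007 0 0 0;0 0 .0007 0 0 0' | egrep 'pos|ft_'
```

```text
tool_pos: [0.6092, -0.1499, 0.1242]
ft_force: [0.6, -0.1, 0.2]
```

```bash
python3 -m jog '0 0 .0007 0 0 0;0 0 .0007 0 0 0' | egrep 'pos|ft_'
```

```text
tool_pos: [0.6093, -0.1499, 0.1236]
ft_force: [0.1, 0.6, 2.0]
```

```bash
python3 -m jog '0 0 .0008 0 0 0;0 0 .0008 0 0 0' | egrep 'pos|ft_'
```

```text
tool_pos: [0.6093, -0.1499, 0.1228]
ft_force: [-0.6, 0.4, 1.5]
```

```bash
python3 -m jog '0 0 .0008 0 0 0;0 0 .0008 0 0 0' | egrep 'pos|ft_'
```

```text
tool_pos: [0.6093, -0.1499, 0.122]
ft_force: [-0.4, -0.5, 2.7]
```

```bash
python3 -m jog '0 0 .0008 0 0 0;0 0 .0008 0 0 0' | egrep 'pos|ft_'
```

```text
tool_pos: [0.6093, -0.15, 0.1212]
ft_force: [-0.8, -0.0, 3.5]
```

```bash
python3 -m jog '0 0 .0008 0 0 0;0 0 .0008 0 0 0' | egrep 'pos|ft_'
```

```text
tool_pos: [0.6093, -0.1499, 0.1204]
ft_force: [-0.7, -0.5, 5.0]
```

```bash
python3 -m jog '0 0 .0006 0 0 0;0 0 .0006 0 0 0' | egrep 'pos|ft_'
```

```text
tool_pos: [0.6093, -0.15, 0.1198]
ft_force: [-1.7, -0.1, 4.5]
```

```bash
python3 -m jog '0 0 .0005 0 0 0;0 0 .0005 0 0 0' | egrep 'pos|ft_'
```

```text
tool_pos: [0.6093, -0.1499, 0.1195]
ft_force: [-0.3, -0.9, 6.5]
```

```bash
python3 -m jog '0 0 .0004 0 0 0;0 0 .0004 0 0 0;0 0 .0004 0 0 0' | egrep 'pos|ft_'
```

```text
tool_pos: [0.6094, -0.15, 0.1195]
ft_force: [-2.2, -0.3, 7.7]
```

```bash
python3 -m jog '0 0 .0002 0 0 0;0 0 .0002 0 0 0' | egrep 'pos|ft_'
```

```text
tool_pos: [0.6094, -0.15, 0.1195]
ft_force: [-2.4, 0.5, 8.8]
```

It bottomed hard after about 4.2 mm of travel. Now I'll lift straight up and check the pointer before handing in.

```bash
python3 -m jog '0 0 -.002 0 0 0;0 0 -.005 0 0 0;0 0 -.015 0 0 0;0 0 -.035 0 0 0;0 0 -.06 0 0 0;0 0 -.08 0 0 0;0 0 -.08 0 0 0;0 0 -.08 0 0 0' | egrep 'pos|ft_'; python3 -m jog '0 0 0 0 0 0;0 0 0 0 0 0;0 0 0 0 0 0'|egrep 'clock|pos'; python3 ptr.py
```

```text
tool_pos: [0.6089, -0.1499, 0.1983]
ft_force: [-0.5, 0.6, 0.7]
clock: 29.4
tool_pos: [0.6087, -0.1498, 0.1975]
t 29.4 [ 0.6087 -0.1498  0.1975] F [ 0.2 -0.4 -0.7] ptr wrist (13.53, 17) scene (13.66, 11)
```

```bash
python3 -c "
from workcell import ctrl
print(ctrl.job_done())"
```

```text
the job is handed in; nothing more can be done
None
```

The wheel is wound to its stop: a final sideways push of 6 N no longer moved the brass pointer. The release was then pressed about 4 mm to its hard bottom and let go, the readings I took on the camera stayed below about 11 N, and the job was handed in at about 29 s with the arm clear. I did not separately measure the button coming back up.

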